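# Set the mitre jig's fence to the near 45-degree stop

## Task

I cut mitres next: first take the yellow tape measure off the mitre jig and stand it upright on a free spot of the bench, touching nothing else. Then pull up the jig's red sprung knob, swing the fence towards you to the next hole, the near 45-degree stop, and let the pin drop fully home there. Do not push the tape measure with the fence or shift the other tools.

Things in the scene. Friction and masses are not known exactly. Their poses are not given: they have to be found in the camera images.
- jig: Plywood mitre board screwed to the bench, 280 (x) x 260 (y) x 18 mm; origin under its centre, x away from the robot. A saw kerf runs along x near its right edge; an aluminium arc plate with three bushed holes lies flush in its top. It does not move. But for the listed things the bench (z = 0) is free for x 0.34 to 0.68, y -0.46 to 0.30.
- pivot (a point): Pivot bolt of the swing arm, at the height of the board's top, (0, -75) mm in the board's frame.
- hole_square (a point): Mouth of the middle hole (square cut), where the pin sits at the start: 160 mm from the pivot, at board (0, +85) mm. Hole 9.5 mm wide.
- hole_near (a point): Mouth of the near 45-degree hole, the target: 160 mm from the pivot, at board (-113, +38) mm, on the robot's side of the arc. Hole 9.5 mm wide.
- hole_far (a point): Mouth of the far 45-degree hole, at board (+113, +38) mm; not wanted.
- swing_arm (a joint): Angle of the aluminium swing arm (36 mm wide, 180 mm long, top at z 27 mm) about its upright pivot, rad: 0 square (along the board's +y), +0.785 at the near hole, -0.785 at the far one; growing brings its end towards the robot. Travel ends at 0.86 either way. Locked while the pin is in a hole; pin out, it turns with about 1 N at the knob and stays where left.
- fence (a point): Centre of the near face of the hardwood fence, which is screwed to the near side of the swing arm and turns with it: 145 mm long (from 15 mm behind the pivot to 130 mm along the arm), 14 mm thick, top 56 mm above the bench; this face lies 32 mm from the arm's centre line.
- index_pin (a joint): Lift of the sprung index pin, m: 0 fully home, 0.014 fully drawn. The 8 mm round-nosed pin reaches 9 mm into the hole and is free above about 0.009; let go, its spring presses it down; away from a hole it rides on the plate at about 0.009. Spring 4 N at 0, 7.5 N at 0.014.
- knob (a point): Centre of the red round pull knob on the pin, at the end of the swing arm, 160 mm from the pivot: 26 mm across, 24 mm high, centre 72 mm above the bench with the pin home. The highest part of the jig; it can be gripped from above in any direction and need not turn with the arm. It moves straight up with the pin.
- tape_measure: Yellow tape measure standing on the board, in the fence's way; 36 (x) x 88 (y, hook included) x 66 mm high, 0.24 kg; origin under its centre, z up. Its case is the part to grip, across x: from -16 to +18 mm in x and -26 to +44 mm in y.
- sanding_block: Bystander: brown wooden sanding block, 64 (x) x 112 (y) x 35 mm, origin under its centre.
- nail_tin: Bystander: flat white and turquoise tin, 63 (x) x 105 (y) x 26 mm, origin under its centre.
- masking_tape: Bystander: roll of cream masking tape lying flat, 100 mm across, 25 mm high, origin under its centre.
- pliers_c: Bystander: yellow-handled pliers lying flat, 52 (x) x 181 (y) x 12 mm, origin under their centre.

How it is judged (in metres and radians):
On the way, in this order (a step that is already met when the one before it is completed fails the run):
1. the tape measure stands upright on the bench, let go (height (world z) of tape_measure below 0.006 m and angle between tape_measure's own z axis and vertical below 0.15 rad and contact force between the fingers and tape_measure below 0.1 N), for 0.2 s.
2. the pin is drawn clear of the square hole (value of joint index_pin above 0.008 m), for 0.1 s.
At the end, for the whole second after the job is handed in: Swing arm at the near stop (0.785 within 0.03 rad) with the pin home (lift under 2 mm); tape measure upright (0.15 rad) and at rest on the bench itself, touching neither jig nor bystanders; each of the four bystanders within 15 mm of its start (value of joint swing_arm between 0.755 and 0.815 rad and value of joint index_pin below 0.002 m and height (world z) of tape_measure between -0.006 and 0.006 m and angle between tape_measure's own z axis and vertical below 0.15 rad and linear speed of tape_measure below 0.02 m/s and contact force between tape_measure and jig below 0.1 N and contact force between tape_measure and sanding_block below 0.1 N and contact force between tape_measure and nail_tin below 0.1 N and contact force between tape_measure and masking_tape below 0.1 N and contact force between tape_measure and pliers_c below 0.1 N and distance of each of sanding_block, nail_tin, masking_tape, pliers_c from where it was at the start of the episode below 0.015 m).
It fails at once if the fence pushes the tape measure (contact force between fence_strip and tape_measure above 1 N).
It fails at once if the tape measure is dropped or thrown instead of set down (linear speed of tape_measure above 0.5 m/s and contact force between the fingers and tape_measure below 0.05 N).
It fails at once if a bystander is shifted by more than 15 mm (distance of any of sanding_block, nail_tin, masking_tape, pliers_c from where it was at the start of the episode above 0.015 m).
It also fails if it takes over 54 s, if anything falls off the work surface, if the arm or the gripper's body presses on something with over 40 N, if the wrist force passes 120 N, or if a joint passes its speed limit or range.

## Robot

A 7-joint arm with a two-finger parallel gripper is mounted at the origin on a cart in front of the work surface, level with it; the furniture and walls round the work are solid. World frame = base frame: x ahead of the robot, y to its left, z up, the work surface at z = 0. Lengths are in mm, angles in rad, forces in N, time in s.
With the tool pointing down it reaches from about 425 to 825 mm from the base axis. Payload 3.6 kg.
Tool frame: the origin (TCP) lies between the finger pads; the fingertips stand 22 mm ahead of it and the grasp point (between the pads) lies 3 mm ahead of it; z points along the fingers, y is the line along which they close (so a half turn about z gives the same grasp; the last joint's range is limited). The gripper opens to 93 mm and grips with 3 to 60 N. Pads are 15 mm wide; open, the fingers measure 128 mm over their backs; the gripper's body (75 mm by 188 mm) begins 65 mm behind the grasp point.
Start: joints at [1.266, 0.615, -0.013, 1.423, 0.008, 1.103, -0.04], TCP at [178.894, -624.868, 240.64] pointing down, gripper open.
Joint ranges: [-3.12, 3.12], [-0.3, 2.06], [-1.34, 1.32], [0.26, 2.42], [-1.36, 4.5], [0.01, 1.98], [-2.84, 2.84]. Speed limits (rad/s): [2.79, 2.79, 3.14, 3.14, 3.14, 3.14, 3.14].

## Interface

Orientations are given as [roll, pitch, yaw] about the fixed x, y, z axes, in that order (R = Rz(yaw) Ry(pitch) Rx(roll)).
In Python, from plant import read_state, eyes, manip gives the robot as it stands. The module is installed in compiled form; this text tells all that it offers.
- The arm moves only by the tool jog_arm, never from a script. Its argument "targets" is text: rows parted by semicolons, each of 5 numbers parted by spaces: the opening, from 0 (shut) to 1 (fully open), then the shift along the tool's x, y, z in mm, then the turn about the tool's z in rad. A call has 1 to 12 rows; each row is the pose to reach, as a shift and turn from the pose commanded when the call began, along the tool's axes at that moment; what a row does not reach only later rows make up. A row lasts 1/8 s, in which the tool goes at most 62.5 mm and 10.7 degrees, less where a joint would pass 70% of its speed; a pose out of reach is approached as far as the arm can. A call with a gripper value outside its range is refused whole. The fingers move at their own pace and stop on an object; "force" is the grip in N (left out, the last holds). Time passes only in rows, so rows that repeat a pose let the fingers close. It gives the time, the measured TCP pose, the force, the opening and the grip force at its end, in the units of the state.
- read_state(): the state, without advancing time (a new reading comes with each control period).
- eyes.get_image(name): name is "scene" or "top" or "wrist"; returns a dict with "color" (480x640x3 uint8, blue, green, red), "z_map" (480x640 float32, mm along the optical axis (not along the pixel's ray), 0 where there is no reading), "mtx" (3x3 intrinsics, pixels), "k1" (the pictures are not rectified: a ray, as slopes to the right and down, at radius r is drawn at 1 + k1 r^2 times it, then the intrinsics apply), "R" (3x3) and "t" (3): a world point X has camera coordinates R X + t; the wrist camera has in their place "mount" (4x4, takes a point from camera to tool coordinates, whose origin is the TCP and whose axes are the flange's). Camera axes: x right, y down, z forward; pixel columns grow to the right and rows downward; lengths in mm; the calibration is good to about 2 mm. A picture is of the moment at which its call begins: read the wrist's pose just before it.
- manip.close_job(): hands the job in; it is judged then, once.
The state is a dict: "t": time; "q": joint angles; "qd": joint speeds; "joint_efforts": joint torques, N m; "eef_pos": TCP position; "ee_rot": TCP orientation; "ft_force": force on the tool from outside, world axes, zero at the start; "wrist_torque": the same for the moment, N m; "width": opening from 0.0 (shut) to 1.0 (fully open); "finger_force": force on a finger pad.
Only numpy, scipy, OpenCV 4.12 (cv2) and the standard library are available. Lean on these libraries where they do the work, as an engineer would, in place of code of your own. Each camera call takes 0.05 s, during which the arm holds its last target. There are 200 camera calls.

## Working session

There is one attempt and no reset: what is moved stays moved. The work goes in short steps, Python scripts to look and compute and a tool call to move; the robot and the scene stay as the last step left them, time stands still between calls to the robot, and variables do not carry over. Pictures are saved under pics/ and viewed, at most 10 in all, crops included, and the job is handed in when it is done.

Besides the shell and the picture viewer there is one more tool, called as name(argument=value, ...) on one line, values as JSON. jog_arm: Moves the arm, as the interface text tells. Its arguments: {"type":"object","properties":{"targets":{"type":"string"},"force":{"type":"number"}},"required":["targets"]}

```bash
mkdir -p pics
cat > h.py <<'E'
import numpy as np, cv2
from plant import read_state, eyes, manip
def world(im):
    """world XYZ map of fixed camera image"""
    h,w=im["z_map"].shape; K=np.array(im["mtx"]);
    u,v=np.meshgrid(np.arange(w),np.arange(h))
    x=(u-K[0,2])/K[0,0]; y=(v-K[1,2])/K[1,1]
    xu,yu=x.copy(),y.copy()
    for _ in range(15):
        s=1+im["k1"]*(xu**2+yu**2); xu,yu=x/s,y/s
    z=im["z_map"].astype(float)
    P=np.stack([xu*z,yu*z,z],-1)
    if "R" in im: W=(P-np.array(im["t"]))@np.array(im["R"])
    else: W=P
    W[z==0]=np.nan
    return W
E
python3 - <<'E'
from h import *
s=read_state(); print({k:np.round(v,3).tolist() for k,v in s.items()})
for n in("top","scene"):
    im=eyes.get_image(n); cv2.imwrite(f"pics/{n}1.png",im["color"]); np.save(f"{n}.npy",world(im)); np.save(f"{n}c.npy",im["color"]); print(n,im["mtx"],im["k1"],np.round(im["R"],3).tolist(),im["t"])
E
```

```text
{'t': 0.0, 'q': [1.265, 0.616, -0.013, 1.425, 0.008, 1.103, -0.04], 'qd': [0.002, -0.0, -0.0, 0.0, 0.0, -0.0, -0.0], 'joint_efforts': [-0.0, -45.894, 0.209, -16.575, -0.061, 0.021, 0.0], 'eef_pos': [178.7, -624.208, 239.507], 'ee_rot': [-3.139, 0.0, 0.279], 'ft_force': [0.279, 0.289, -0.611], 'wrist_torque': [0.001, -0.047, -0.001], 'finger_force': 0.0, 'width': 1.002}
top [[603.85902988   0.         323.58419037]
 [  0.         603.85902988 237.07005701]
 [  0.           0.           1.        ]] -0.0806906952806164 [[-0.013, -1.0, 0.02], [-0.988, 0.01, -0.156], [0.156, -0.022, -0.988]] [-109.27882652  556.86616195 1144.43116999]
scene [[466.60426832   0.         320.82448787]
 [  0.         466.60426832 246.18929099]
 [  0.           0.           1.        ]] -0.09303402971272332 [[-0.909, -0.417, -0.004], [-0.191, 0.424, -0.885], [0.371, -0.804, -0.465]] [470.1798457  216.81694715 825.82288638]
```

View pics/top1.png

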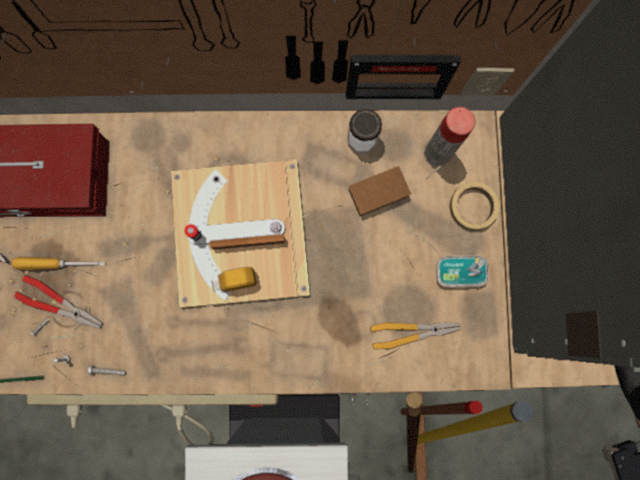

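View pics/scene1.png

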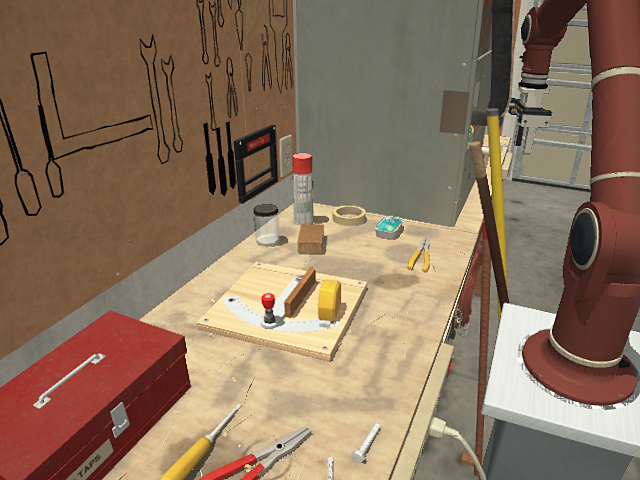

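The top view shows the board with corners at (172,170), (300,160), (310,295) and (182,307). The knob is at (192,231) and the tape measure at (237,278). The pliers, tin, masking tape and block are on the right half of the bench. A tall cabinet stands at columns above 500, between the arm's start and the bench, and handles lean at about (410–520, 410).

Run:
```python
from h import *
W=np.load("top.npy"); C=np.load("topc.npy"); H=cv2.cvtColor(C,cv2.COLOR_BGR2HSV)
def at(u,v): return np.round(np.nanmedian(W[v-1:v+2,u-1:u+2].reshape(-1,3),0),1)
for n,p in dict(c_fl=(172,170),c_fr=(299,161),c_nr=(309,294),c_nl=(182,306),s1=(178,178),s2=(290,168),s3=(300,287),s4=(187,300),pivot=(277,227),hole_far=(216,179),knob=(191,231),bench=(400,300),cab=(515,200),cab2=(560,340),h1=(410,400),h2=(475,408),h3=(520,412),yel=(470,425),lip=(505,370)).items(): print(n,p,at(*p))
m=(H[...,0]>15)&(H[...,0]<30)&(H[...,1]>170); m[:, :]&=True
x,y,z=W[...,0],W[...,1],W[...,2]
def box(n,mm):
    P=W[mm]; P=P[~np.isnan(P[:,0])]; 
    if len(P)<5: print(n,len(P));return
    r=cv2.minAreaRect(P[:,:2].astype(np.float32)); print(n,len(P),np.round(r[0]),np.round(r[1]),round(r[2],1),"z",np.round(np.percentile(P[:,2],[5,50,95])))
R=np.zeros(m.shape,bool); 
def roi(u0,v0,u1,v1):
    r=R.copy(); r[v0:v1,u0:u1]=1; return r
box("tape top",roi(212,258,262,296)&(z>72))
box("tape all",roi(212,258,262,296)&(z>32))
red=((H[...,0]<8)|(H[...,0]>172))&(H[...,1]>170)
box("knob",roi(180,220,205,245)&red&(z>70))
box("fence",roi(200,225,292,252)&(z>45)&(z<66))
box("arm",roi(200,215,292,245)&(z>22)&(z<34))
box("block",roi(340,160,415,220)&(z>20))
box("tin",roi(430,248,495,295)&(z>15))
box("mt",roi(445,175,505,235)&(z>15))
box("pliers",roi(365,315,465,355)&(z>6))
box("jar",roi(340,105,385,155)&(z>20)); box("can",roi(420,105,480,168)&(z>20))
box("board",roi(160,150,320,315)&(z>12)&(z<24))
# all cameras: obstacles near route
S=np.load("scene.npy").reshape(-1,3); A=np.vstack([W.reshape(-1,3),S]); A=A[~np.isnan(A[:,0])]
for xa in range(0,700,100):
  print(xa,[int(np.percentile(q,99)) if len(q:=A[(A[:,0]>=xa)&(A[:,0]<xa+100)&(A[:,1]>=ya)&(A[:,1]<ya+100),2])>20 else None for ya in range(-800,400,100)])
```

```text
c_fl (172, 170) [707.5 195.2   1.3]
c_fr (299, 161) [724.1 -67.5  -1.3]
c_nr (309, 294) [446.2 -85.9  17.1]
c_nl (182, 306) [424.5 166.9  13.8]
s1 (178, 178) [684.4 179.4  21.2]
s2 (290, 168) [704.2 -49.2  17.1]
s3 (300, 287) [459.7 -68.1  19.8]
s4 (187, 300) [436.1 156.3  19.5]
pivot (277, 227) [577.8 -23.8  37.4]
hole_far (216, 179) [682.4 102.2  19.4]
knob (191, 231) [564.  137.6  83.9]
bench (400, 300) [ 432.4 -269.3    0.5]
cab (515, 200) [ 622.1 -494.4   70. ]
cab2 (560, 340) [ 350.5 -493.2  245.3]
h1 (410, 400) [ 269.7 -233.1  317.1]
h2 (475, 408) [ 225.5 -392.3   80.2]
h3 (520, 412) [ 254.3 -381.1  364. ]
yel (470, 425) [ 196.5 -378.4   90.4]
lip (505, 370) [ 288.5 -477.9   -0.6]
tape top 495 [476.  51.] [34. 58.] 11.2 z [74. 82. 87.]
tape all 699 [475.  55.] [35. 70.] 10.9 z [47. 80. 86.]
knob 82 [564. 138.] [25. 21.] 29.4 z [79. 82. 86.]
fence 586 [548.  36.] [ 15. 145.] 4.9 z [50. 56. 59.]
arm 1284 [576.  42.] [182.  60.] 88.8 z [23. 27. 31.]
block 1760 [ 652. -231.] [ 64. 113.] 21.5 z [30. 35. 39.]
tin 1508 [ 488. -394.] [106.  63.] 89.6 z [19. 23. 27.]
mt 818 [ 622. -426.] [97. 99.] 84.7 z [18. 23. 28.]
pliers 996 [ 362. -299.] [194.  73.] 87.7 z [ 7. 10. 14.]
jar 1191 [ 769. -198.] [64. 63.] 2.3 z [ 32.  97. 101.]
can 1665 [ 782. -379.] [ 56. 154.] 62.8 z [ 35. 174. 204.]
board 14412 [572.  59.] [282. 268.] 4.8 z [14. 18. 22.]
0 [-868, -868, -869, 603, -236, 603, 602, 472, 325, 3, -868, -868]
100 [-869, 509, 584, 604, 124, 597, 4, 4, 4, 3, -404, -57]
200 [2, 559, 572, 598, 366, 320, 4, 5, 4, 3, 10, 15]
300 [553, 598, 593, 588, 12, 14, 5, 5, 5, 4, 4, 17]
400 [None, None, 592, 586, 26, 5, 5, 22, 85, 23, 4, 13]
500 [None, None, 592, 584, 25, 4, 5, 57, 58, 84, 5, 10]
600 [None, None, 592, 583, 26, 39, 38, 22, 22, 22, 5, 114]
```

Run:
```python
from h import *
W=np.load("top.npy"); S=np.load("scene.npy")
A=np.vstack([W.reshape(-1,3),S.reshape(-1,3)]);A=A[~np.isnan(A[:,0])]
def q(n,m): P=A[m]; print(n,len(P),np.round(np.percentile(P,[0.5,5,50,95,99.5],axis=0),0).tolist() if len(P) else "")
x,y,z=A.T
q("cab side",(y<-480)&(y>-510)&(x>150)&(z>60)&(z<600))
q("cab front?",(y<-500)&(x>220)&(x<340)&(z>20)&(z<620))
q("handles",(y<-180)&(y>-480)&(x>150)&(x<320)&(z>40))
for v in range(360,480,20):
  print(v,[(u,W[v,u].round().tolist()) for u in range(520,640,40)])
```

```text
cab side 77353 [[251.0, -507.0, 64.0], [333.0, -498.0, 101.0], [557.0, -495.0, 369.0], [796.0, -491.0, 558.0], [830.0, -484.0, 594.0]]
cab front? 5591 [[221.0, -3728.0, 26.0], [234.0, -905.0, 83.0], [300.0, -560.0, 367.0], [321.0, -504.0, 549.0], [335.0, -500.0, 597.0]]
handles 4935 [[153.0, -475.0, 42.0], [184.0, -392.0, 61.0], [230.0, -374.0, 229.0], [267.0, -234.0, 365.0], [279.0, -228.0, 600.0]]
360 [(520, [307.0, -511.0, -4.0]), (560, [314.0, -523.0, 170.0]), (600, [324.0, -496.0, 376.0])]
380 [(520, [268.0, -507.0, 3.0]), (560, [265.0, -591.0, -1.0]), (600, [262.0, -677.0, -4.0])]
400 [(520, [126.0, -807.0, -882.0]), (560, [122.0, -948.0, -879.0]), (600, [116.0, -1097.0, -888.0])]
420 [(520, [244.0, -379.0, 367.0]), (560, [nan, nan, nan]), (600, [48.0, -1090.0, -883.0])]
440 [(520, [-9.0, -800.0, -881.0]), (560, [-14.0, -942.0, -881.0]), (600, [-19.0, -1084.0, -878.0])]
460 [(520, [-76.0, -798.0, -883.0]), (560, [-82.0, -940.0, -885.0]), (600, [-87.0, -1081.0, -880.0])]
```

Run:
```python
import cv2
a=cv2.imread("pics/top1.png")[300:480,380:640]; b=cv2.imread("pics/scene1.png")[0:300,400:640]
a=cv2.resize(a,None,fx=1.6,fy=1.6); b=cv2.resize(b,None,fx=1.5,fy=1.5)
import numpy as np
c=np.zeros((450,800,3),np.uint8); c[:a.shape[0],:a.shape[1]]=a; c[:450,430:790]=b[:450,:360]; cv2.imwrite("pics/c1.png",c)
```

```text
(no output)
```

View pics/c1.png

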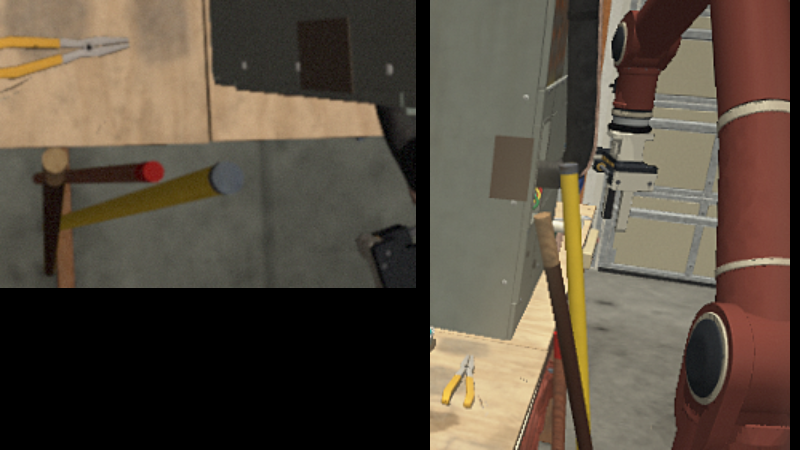

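The crop shows the yellow handle top near (225,180) and the hammer top near (150,170), with the cabinet front just beyond them. I'll lift above both handles (up to z 367) and go round the cabinet corner at a small radius.

jog_arm(targets="1 0 0 -60 0; 1 -2 -50 -110 0; 1 -5 -110 -160 0; 1 -7 -153 -190 0; 1 -7 -153 -190 0; 1 50 -185 -190 -0.14; 1 109 -213 -190 -0.28; 1 109 -213 -190 -0.28")

```text
t: 1.1
eef_pos: [229.1, -386.9, 429.8]
ee_rot: [-3.14, -0.002, 0.569]
ft_force: [-0.9, -0.3, 0.2]
width: 1.001
finger_force: 0.0
```

jog_arm(targets="1 60 -13 0 -0.13; 1 119 -26 0 -0.26; 1 178 -38 0 -0.38; 1 238 -51 0 -0.51; 1 290 -100 30 -0.68; 1 340 -150 70 -0.85; 1 390 -196 100 -1.02; 1 441 -243 130 -1.2; 1 441 -243 150 -1.2; 1 441 -243 150 -1.2")

```text
t: 2.35
eef_pos: [469.0, 52.2, 277.3]
ee_rot: [-3.135, -0.003, 1.764]
ft_force: [0.5, -0.6, 0.2]
width: 1.001
finger_force: 0.0
```

```bash
cat >> h.py <<'E'
from scipy.spatial.transform import Rotation as Rn
def wrist(name):
    s=read_state(); im=eyes.get_image("wrist"); P=world(im); M=np.array(im["mount"])
    T=P@M[:3,:3].T+M[:3,3]; R=Rn.from_euler("xyz",s["ee_rot"]).as_matrix()
    Wd=T@R.T+np.array(s["eef_pos"]); cv2.imwrite(f"pics/{name}.png",im["color"]); return s,im["color"],Wd
def rect(n,P):
    P=P[~np.isnan(P[:,0])]; r=cv2.minAreaRect(P[:,:2].astype(np.float32)); print(n,len(P),np.round(r[0],1),np.round(r[1],1),round(r[2],1),"z",np.round(np.percentile(P[:,2],[2,50,98]),1))
E
python3 - <<'E'
from h import *
s,C,W=wrist("w1"); print(s["eef_pos"],s["ee_rot"],s["t"])
np.save("w1.npy",W)
H=cv2.cvtColor(C,cv2.COLOR_BGR2HSV)
y=(H[...,0]>17)&(H[...,0]<30)&(H[...,1]>190)
z=W[...,2]
rect("tape top",W[y&(z>70)]); rect("tape",W[y&(z>30)])
near=(abs(W[...,0]-475)<60)&(abs(W[...,1]-55)<60)
rect("near all z>35",W[near&(z>35)]); rect("near all z>24",W[near&(z>24)])
E
```

```text
[469.023814    52.19158764 277.28936299] [-3.13503632 -0.00323672  1.76424221] 2.35
tape top 1819 [472.4  52.5] [100.9  63.5] 13.1 z [71.4 83.  85.6]
tape 2253 [471.4  54. ] [100.7  66.7] 10.8 z [49.6 82.4 85.4]
near all z>35 86082 [478.9  55.1] [127.3  69.5] 11.1 z [ 83.4 362.9 381.6]
near all z>24 86121 [473.  61.] [ 88.3 117.9] 85.9 z [ 83.3 362.9 381.6]
```

View pics/w1.png

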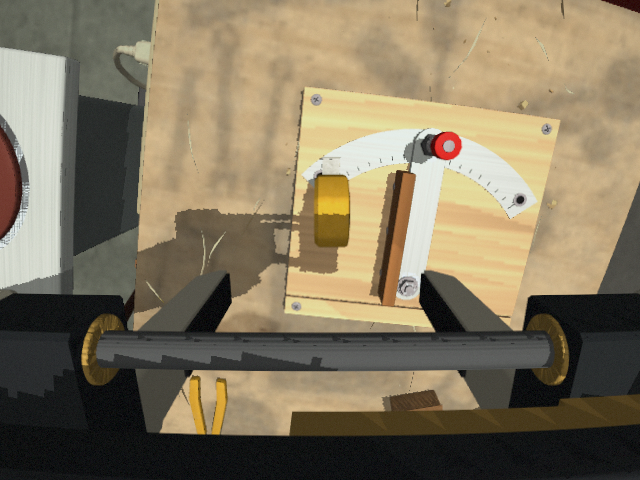

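The tape measure's case is at (332,210), with its pale hook at (330,163), the +y end. The knob is at (447,146), the far hole at (520,200) and the pivot at (408,287).

Run:
```python
from h import *
W=np.load("w1.npy"); C=cv2.imread("pics/w1.png"); H=cv2.cvtColor(C,cv2.COLOR_BGR2HSV)
z=W[...,2]; roi=np.zeros(z.shape,bool); roi[140:260,295:365]=1
rect("tape",W[roi&(z>70)&(z<95)]); rect("case",W[roi&(z>40)&(z<95)])
r=roi.copy(); r[:]=0; r[125:170,425:470]=1
red=((H[...,0]<8)|(H[...,0]>172))&(H[...,1]>150)
rect("knob",W[r&red&(z>60)&(z<95)]); rect("knobtop",W[r&(z>80)&(z<95)])
for n,(u,v) in dict(sNL=(317,99),sFL=(546,129),sNR=(297,307),far=(520,200),piv=(408,287)).items(): print(n,np.nanmedian(W[v-1:v+2,u-1:u+2].reshape(-1,3),0).round(1))
rect("board",W[:335][(z[:335]>12)&(z[:335]<23)&(W[:335,:,0]>380)])
rect("fence",W[165:310,375:415][(z[165:310,375:415]>48)&(z[165:310,375:415]<62)])
```

```text
tape 2011 [474.7  49.1] [34.6 58.4] 10.7 z [71.  82.9 85.2]
case 2466 [473.6  53.6] [35.1 68.5] 10.9 z [52.9 82.2 85.1]
knob 554 [563.7 137.7] [24.5 24.2] 10.8 z [72.8 83.5 85.1]
knobtop 625 [564.3 137.8] [25.1 24.2] 11.5 z [81.4 83.8 85.9]
sNL [437.5 160.4  20.7]
sFL [686.2 180.8  20.9]
sNR [458.1 -76.9  19.8]
far [681.7 100.4  19.4]
piv [576.3 -18.6  39.7]
board 41359 [610.2  92.8] [441.4 352.9] 21.6 z [16.4 18.4 20.5]
fence 1953 [548.4  34. ] [ 14.9 144.3] 4.9 z [49.9 56.1 57.8]
```

jog_arm(targets="0.55 -1 5.5 0 0; 0.55 -1 5.5 50 0; 0.55 -1 5.5 110 0; 0.55 -1 5.5 150 0; 0.55 -1 5.5 180 0; 0.55 -1 5.5 205 0; 0.55 -1 5.5 220 0; 0.55 -1 5.5 220 0; 0 -1 5.5 220 0; 0 -1 5.5 220 0; 0 -1 5.5 220 0; 0 -1 5.5 220 0", force=25)

```text
t: 3.9
eef_pos: [476.0, 49.6, 61.5]
ee_rot: [3.141, 0.001, 1.759]
ft_force: [-0.7, -0.7, 7.0]
width: 0.365
finger_force: 25.0
```

jog_arm(targets="0 0 0 -20 0; 0 0 0 -60 0; 0 0 0 -100 0; 0 -40 -4 -100 0; 0 -85 -8 -100 0; 0 -130 -12 -100 0; 0 -175 -16 -100 0; 0 -220 -21 -100 0; 0 -250 -24 -90 0; 0 -260 -25 -60 0; 0 -260 -25 -30 0; 0 -260 -25 -20 0")

```text
t: 5.4
eef_pos: [498.3, -210.0, 78.8]
ee_rot: [-3.138, -0.002, 1.759]
ft_force: [0.7, -0.1, -1.6]
width: 0.364
finger_force: 25.0
```

Run:
```python
from h import *
s=read_state(); print(s["eef_pos"],s["ee_rot"],s["ft_force"],s["width"])
im=eyes.get_image("scene"); cv2.imwrite("pics/s2.png",im["color"]); W=world(im)
H=cv2.cvtColor(im["color"],cv2.COLOR_BGR2HSV); m=(H[...,0]>17)&(H[...,0]<30)&(H[...,1]>170)&(abs(W[...,0]-500)<70)&(abs(W[...,1]+210)<70)
rect("tape",W[m])
```

```text
[ 498.30279204 -210.04848226   78.80008337] [-3.13827047e+00 -2.09540477e-03  1.75877169e+00] [ 0.72196913 -0.07605682 -1.58003615] 0.3636500826392388
tape 232 [ 492.9 -195.6] [31.1 55.3] 8.1 z [41.8 76.1 99.8]
```

View pics/s2.png

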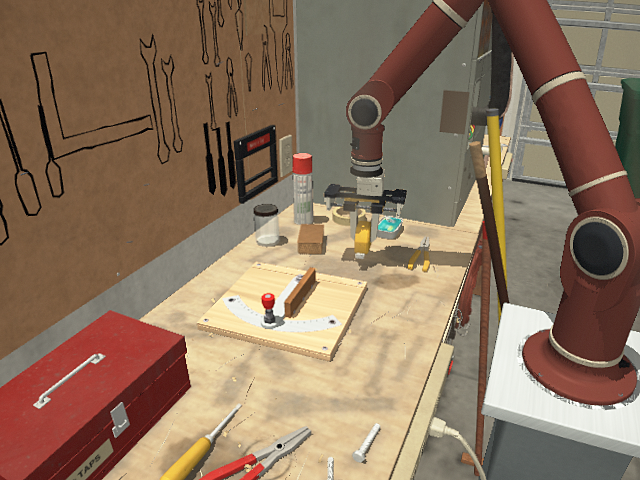

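The scene view shows the tape measure upright in the gripper at (362,240), clear of the block and pliers. I'll lower it slowly now.

jog_arm(targets="0 0 0 12 0; 0 0 0 22 0; 0 0 0 29 0; 0 0 0 33 0; 0 0 0 35 0; 0 0 0 36 0; 0 0 0 37 0; 0 0 0 37 0")

```text
t: 6.45
eef_pos: [499.9, -210.3, 43.8]
ee_rot: [3.141, 0.0, 1.759]
ft_force: [1.0, 0.8, -1.8]
width: 0.364
finger_force: 25.0
```

jog_arm(targets="0 0 0 0.5 0; 0 0 0 1 0; 0 0 0 1.5 0; 0 0 0 2 0; 0 0 0 2 0")

```text
t: 7.08
eef_pos: [499.9, -210.3, 43.4]
ee_rot: [3.142, 0.001, 1.759]
ft_force: [-3.1, 0.7, 11.1]
width: 0.364
finger_force: 25.0
```

jog_arm(targets="0 0 0 -0.5 0; 0.6 0 0 -1 0; 0.6 0 0 -1 0; 0.6 0 0 -1 0; 0.6 0 0 -1 0; 0.6 0 0 -30 0; 0.6 0 0 -70 0; 0.6 0 0 -120 0; 0.6 0 0 -150 0; 0.6 0 0 -150 0")

```text
t: 8.32
eef_pos: [501.2, -210.5, 193.9]
ee_rot: [3.137, 0.003, 1.759]
ft_force: [-0.5, 0.3, -0.7]
width: 0.599
finger_force: 0.0
```

Run:
```python
from h import *
s=read_state(); print(s["eef_pos"],s["ee_rot"],s["ft_force"],s["width"],s["t"])
im=eyes.get_image("scene"); W=world(im); cv2.imwrite("pics/s3.png",cv2.resize(im["color"][160:310,240:440],None,fx=3,fy=3))
H=cv2.cvtColor(im["color"],cv2.COLOR_BGR2HSV); m=(H[...,0]>17)&(H[...,0]<30)&(H[...,1]>170)&(abs(W[...,0]-500)<70)&(abs(W[...,1]+210)<70)
rect("tape",W[m])
```

```text
[ 501.21223283 -210.48949841  193.93206338] [3.13695591e+00 2.79179168e-03 1.75867597e+00] [-0.49464561  0.33389784 -0.67752774] 0.5990124271304865 8.325
tape 239 [ 496.1 -199.8] [31.2 68.4] 10.1 z [ 7.7 41.6 65.2]
```

View pics/s3.png

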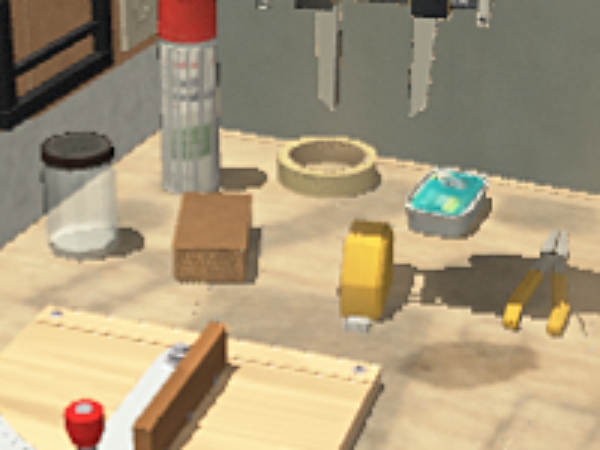

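The tape measure stands upright at (367,270) in the crop, its hook facing the jig, and touches nothing. The bystanders haven't moved. Next is the knob.

jog_arm(targets="0.5 55 21 0 0; 0.5 110 42 0 0; 0.5 165 63 0 0; 0.5 220 84 0 0; 0.5 275 105 20 0; 0.5 320 123 40 0; 0.5 330.5 127 60 0; 0.5 330.5 127 85 0; 0.5 330.5 127 105 0; 0.5 330.5 127 116 0; 0.5 330.5 127 116 0", force=30)

```text
t: 9.75
eef_pos: [562.0, 137.0, 74.3]
ee_rot: [-3.139, 0.001, 1.758]
ft_force: [-0.0, -1.0, -0.4]
width: 0.5
finger_force: 0.0
```

Run:
```python
from h import *
s,C,W=wrist("w2"); print(s["eef_pos"],s["ee_rot"],s["ft_force"],s["t"])
cv2.imwrite("pics/w2.png",C)
```

```text
[561.95953874 136.95622413  74.3225938 ] [-3.13864016e+00  7.80091013e-04  1.75802049e+00] [-0.03898714 -1.01240597 -0.35915522] 9.75
```

View pics/w2.png

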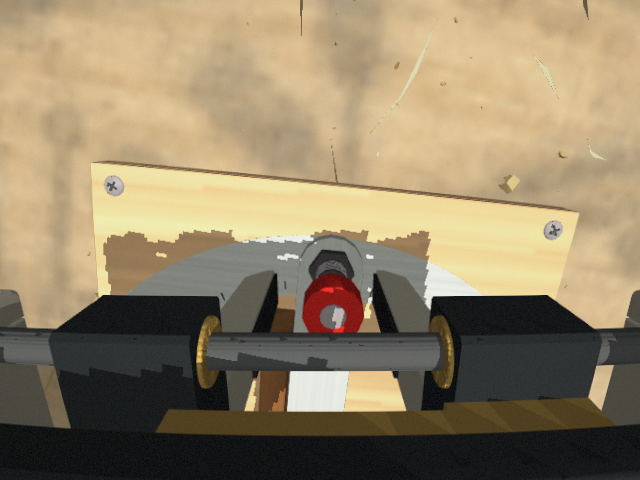

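The knob sits between the fingers at (333,305). I'll grip it and draw the pin.

jog_arm(targets="0.5 0 1.5 0 0; 0 0 1.5 0 0; 0 0 1.5 0 0; 0 0 1.5 0 0; 0 0 1.5 -5 0; 0 0 1.5 -10 0; 0 0 1.5 -12.5 0; 0 0 1.5 -12.5 0; 0 0 1.5 -12.5 0", force=30)

```text
t: 10.92
eef_pos: [563.9, 138.4, 87.9]
ee_rot: [-3.141, -0.0, 1.759]
ft_force: [0.7, 0.1, -7.6]
width: 0.262
finger_force: 30.0
```

jog_arm(targets="0 1 -16 0 0; 0 0.5 -31 0 0; 0 -2 -47 0 0; 0 -6 -62 0 0; 0 -11 -77 0 0; 0 -17.5 -91 0 0; 0 -23.5 -102 0 0; 0 -30 -111 0 0; 0 -34.7 -117.3 0 0; 0 -34.7 -117.3 0 0; 0 -34.7 -117.3 0 0")

```text
t: 12.3
eef_pos: [454.7, 81.7, 87.9]
ee_rot: [-3.139, 0.001, 1.758]
ft_force: [-0.5, 2.8, -6.7]
width: 0.265
finger_force: 30.0
```

jog_arm(targets="0 0 0 2 0; 0 0 0 4 0; 0 0 0 6 0; 0 0 0 8 0; 0 0 0 10 0; 0 0 0 11.5 0; 0 0 0 11.5 0; 0 0 0 11.5 0")

```text
t: 13.3
eef_pos: [455.6, 82.7, 76.8]
ee_rot: [3.141, -0.0, 1.759]
ft_force: [-1.4, 3.0, -2.5]
width: 0.265
finger_force: 30.0
```

jog_arm(targets="0 0 0 12 0; 0.5 0 0 12 0; 0.5 0 0 12 0; 0.5 0 0 12 0; 0.5 0 0 -20 0; 0.5 0 0 -80 0; 0.5 0 0 -140 0; 0.5 0 0 -180 0; 0.5 0 0 -180 0")

```text
t: 14.42
eef_pos: [457.3, 82.7, 259.5]
ee_rot: [3.134, 0.001, 1.758]
ft_force: [0.6, 0.9, -1.0]
width: 0.504
finger_force: 0.0
```

Run:
```python
from h import *
s,C,W=wrist("w3"); print(s["eef_pos"],s["t"])
H=cv2.cvtColor(C,cv2.COLOR_BGR2HSV); z=W[...,2]
red=((H[...,0]<8)|(H[...,0]>172))&(H[...,1]>150)&(abs(W[...,0]-455)<50)&(abs(W[...,1]-82)<50)
rect("knob",W[red&(z>60)&(z<110)]); P=W[red&(z>60)&(z<110)]; print(np.percentile(P[:,2],[60,80,90]))
im=eyes.get_image("scene"); S=world(im); Hs=cv2.cvtColor(im["color"],cv2.COLOR_BGR2HSV)
m=((Hs[...,0]<8)|(Hs[...,0]>172))&(Hs[...,1]>150)&(abs(S[...,0]-455)<40)&(abs(S[...,1]-82)<40); P=S[m]; print("scene knob z",len(P),np.percentile(P[:,2],[2,50,98]))
S0=np.load("scene.npy");c0=np.load("scenec.npy");Hs=cv2.cvtColor(c0,cv2.COLOR_BGR2HSV)
m=((Hs[...,0]<8)|(Hs[...,0]>172))&(Hs[...,1]>150)&(abs(S0[...,0]-564)<40)&(abs(S0[...,1]-138)<40); P=S0[m]; print("before",len(P),np.percentile(P[:,2],[2,50,98]))
cv2.imwrite("pics/s4.png",cv2.resize(im["color"][180:360,190:450],None,fx=3,fy=3))
```

```text
[457.34110106  82.70335434 259.46569688] 14.425
knob 512 [456.1  82.3] [24.6 24.8] 61.8 z [73.2 83.4 84.9]
[83.59970515 84.04328087 84.4471278 ]
scene knob z 205 [ 63.09034375  82.24450675 528.56678153]
before 140 [63.30827919 79.06078131 84.33312347]
```

View pics/s4.png

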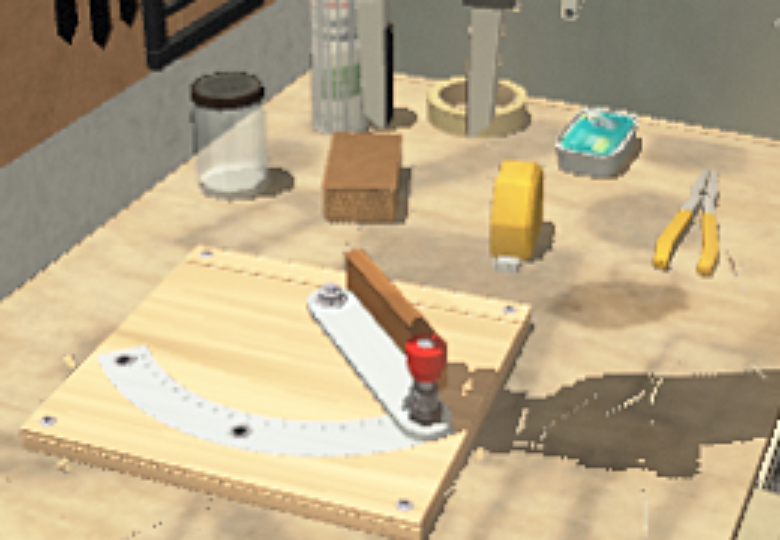

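The fence is now at the near stop, with the knob at (427,360) in the crop. Its top measures 83.4 mm against 83.5 mm before, so the pin is fully home. The tape measure stands clear at (517,210).

```bash
python3 -c "
from plant import manip; print(manip.close_job())"
```

```text
the job is handed in; nothing more can be done
None
```

The job is handed in at about 14.5 s (no verdict was returned): the tape measure stands upright on free bench, the fence is at the near 45-degree stop with the pin fully home, and I saw no shift in the other tools.

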